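Clamp the strip plate in its nest with the cam lever

TASK

Two identical cam-clamp nests stand on the bench; one of them holds the strip plate, loose. Turn the cam lever of that nest clockwise just far enough to push the plate tight against its sprung stop bar and press the bar in about half of its 10 mm travel, never all the way back, and let go. Leave the lever of the empty nest alone.

Things in the scene. Friction and masses are not known exactly. Their poses are not given: they have to be found in the camera images.
- nest: clamp nest holding the plate (left or right; the empty one is alike): fixed aluminium base 200 x 160 x 12 mm. Origin on the bench under the cam's pivot; x points from the pivot to the stop bar, roughly away from the robot, z up; base from x -45 to 155 mm. Two grey guides 12 mm high at the plate's ends, 2.5 mm play each. The stop bracket is set differently each time, so the clamping angle differs
- cam_lever (a joint): angle q of that nest's cam lever, rad, growing clockwise from above, 0 to 2.2, starts at 0 to 0.2. In the nest's frame the lever, 85 mm from pivot to handle, points to 195 deg - q (counter-clockwise from x), first towards the robot. Its disc, radius 24 mm, reaches 24 + 14 cos(150 deg - q) mm in x and pushes the plate. Stiff: 3 N at the handle, 5 N against the stop; stays where left
- cam_handle (a point): grip point on the axis of that lever's handle, 80 mm above the bench: an upright black round post 18 mm in diameter, from 40 to 95 mm above the bench. It can be pinched from above in any direction (it twists between the fingers) or pushed
- stop_bar (a joint): how far the sprung stop bar is pressed in, m: 0 at rest, 0.010 fully back against its bracket. Steel bar 84 mm long, 15 mm high, rubber face, beyond the plate's far long side. Spring 2 N at first, 7 N at the end. It moves only once the gaps are taken up: 3 to 5 mm between plate and bar, 1 to 15 mm between cam and plate
- plate: the strip plate: dark red frame with white 8-well strips, 86 mm (x, the clamping direction) x 128 mm (y) x 15 mm high, loose, 70 g, lying on the nest between cam and stop bar. Origin: centre of its underside, 12 mm above the bench
- spare_cam_handle (a point): grip point of the same handle on the empty nest, 80 mm above the bench; to be left alone
Mind the look-alikes: they are no part of the job. Leave any orange look-alike of the plate alone.

How it is judged:
By the outcome, as a careful person would: the job done as asked, in the order asked, and still so for the second after the job is handed in, with the robot touching nothing.
It also fails if it takes over 43 s, if anything falls off the work surface, if the arm or the gripper's body presses on something with over 40 N, if the wrist force passes 120 N, or if a joint passes its speed limit or range.

ROBOT

A 6-joint arm with a two-finger parallel gripper is mounted at the origin on the work surface; the furniture and walls round the work are solid. World frame = base frame: x ahead of the robot, y to its left, z up, the work surface at z = 0. Lengths are in m, angles in rad, forces in N, time in s.
With the tool pointing down it reaches from about 0.325 to 0.925 m from the base axis. Payload 3.1 kg.
Tool frame: the origin (TCP) lies midway between the tips of the shut fingers; the grasp point (between the pads) lies 19 mm behind it; z points along the fingers, y is the line along which they close (so a half turn about z gives the same grasp; the last joint's range is limited). The gripper opens to 85 mm and grips with 20 to 120 N. Pads are 22 mm wide; open, the fingers measure 114 mm over their backs; the gripper's body (76 mm by 85 mm) begins 54 mm behind the grasp point. The pads swing forward as they close: fully open they stand 13 mm farther back than shut.
Start: joints at [0.566, 0.217, 1.613, -0, 1.311, -0.112], TCP at [0.487, 0.392, 0.207] pointing down, gripper open.
Joint ranges: [-2.75, 2.75], [-0.78, 2.1], [0.31, 2.55], [-1.13, 4.27], [0.13, 2.63], [-2.58, 2.58]. Speed limits (rad/s): [2.79, 2.79, 3.14, 3.14, 3.14, 3.14].

INTERFACE

Orientations are given as a 3x3 rotation matrix whose columns are the frame's x, y, z axes.
In Python, from cell import bot, grab_frame, camera_model gives the robot as it stands.
- The arm moves only by the tool drive_tool, never from a script. Its argument "plan" is a list of rows, each a list of 7 numbers: the turn, a rotation vector about the tool's x, y, z in units of 6 degrees (1.0 is 6 degrees), then the shift along the tool's x, y, z in units of 40 mm (1.0 is 40 mm), then the opening, from 0 (shut) to 1 (fully open). In form: [[rx, ry, rz, dx, dy, dz, gripper], ...]. A call has 1 to 5 rows; each row is the pose to reach, as a shift and turn from the pose commanded when the call began, along the tool's axes at that moment; what a row does not reach only later rows make up. A row lasts 1/10 s, in which the tool goes at most 50 mm and 8.59 degrees, less where a joint would pass 70% of its speed; a pose out of reach is approached as far as the arm can. A call with a gripper value outside its range is refused whole. The fingers move at their own pace and stop on an object; "squeeze" is the grip in N (left out, the last holds). Time passes only in rows, so rows that repeat a pose let the fingers close. It gives the time, the measured TCP pose, the force, the opening and the grip force at its end, in the units of the state.
- bot.sense(): the state, without advancing time (a new reading comes with each control period).
- grab_frame(name): name is "scene" or "top" or "wrist"; returns the picture (384x512x3 uint8, red, green, blue); there is no depth.
- camera_model(name): a dict with "K" (3x3 intrinsics, pixels), "T" (4x4, takes a point from camera to world coordinates). Camera axes: x right, y up, looking along -z (the intrinsics and any distortion apply to the point x, -y, -z); pixel columns grow to the right and rows downward; lengths in m; the calibration is good to about 2 mm. The wrist camera is an equidistant fisheye: a pixel r from the principal point sees the ray r / f radians off the axis. A picture is of the moment at which its call begins: read the wrist's pose just before it. camera_model takes no time and is no camera call; for the wrist camera it gives the pose at the moment of the call.
- bot.close_job(): hands the job in; it is judged then, once.
The state is a dict: "clock": time; "joint_pos": joint angles; "joint_vel": joint speeds; "effort": joint torques, N m; "ee_pos": TCP position; "tcp_rot": TCP orientation; "force": force on the tool from outside, world axes, zero at the start; "ft_torque": the same for the moment, N m; "finger_gap": finger opening in m; "finger_force": force on a finger pad.
Only numpy, scipy, OpenCV 4.12 (cv2) and the standard library are available. Lean on these libraries where they do the work, as an engineer would, in place of code of your own. Each camera call takes 0.05 s, during which the arm holds its last target. There are 200 camera calls.

## Working session

There is one attempt and no reset: what is moved stays moved. The work goes in short steps, Python scripts to look and compute and a tool call to move; the robot and the scene stay as the last step left them, time stands still between calls to the robot, and variables do not carry over. Pictures are saved under pics/ and viewed, at most 10 in all, crops included, and the job is handed in when it is done.

Besides the shell and the picture viewer there is one more tool, called as a command line: name --pt "numbers of a row" for each row, then --argument value for the rest. drive_tool: Moves the arm, as the interface text tells. Its arguments: {"type":"object","properties":{"plan":{"type":"array","items":{"type":"array","items":{"type":"number"}}},"squeeze":{"type":"number"}},"required":["plan"]}

```bash
mkdir -p pics
python3 - <<'E'
from cell import bot, grab_frame, camera_model
import cv2
for n in ("scene","top"):
    im=grab_frame(n); cv2.imwrite(f"pics/{n}0.png",cv2.resize(im[:,:,::-1],(800,600),interpolation=cv2.INTER_CUBIC))
    m=camera_model(n); print(n,m)
s=bot.sense(); print(s["clock"],s["ee_pos"],s["tcp_rot"],s["finger_gap"])
E
```

```text
scene {'K': array([[398.14558156,   0.        , 257.35319572],
       [  0.        , 398.14558156, 194.09304689],
       [  0.        ,   0.        ,   1.        ]]), 'T': array([[ 0.80110102,  0.3766011 , -0.46519756,  0.06255948],
       [-0.59847496,  0.49355611, -0.63105474, -0.62051825],
       [-0.00805481,  0.78394768,  0.62077464,  0.6733607 ],
       [ 0.        ,  0.        ,  0.        ,  1.        ]])}
top {'K': array([[361.50638126,   0.        , 257.71140856],
       [  0.        , 361.50638126, 193.02314345],
       [  0.        ,   0.        ,   1.        ]]), 'T': array([[-0.00208756,  0.97742399, -0.21127705,  0.30003722],
       [-0.99999668, -0.00236013, -0.00103792, -0.0398424 ],
       [-0.00151313,  0.21127419,  0.97742566,  0.90121063],
       [ 0.        ,  0.        ,  0.        ,  1.        ]])}
0.1 [0.48605932 0.3915868  0.20585808] [[-6.27242521e-01  7.78821673e-01 -1.90304527e-03]
 [ 7.78823963e-01  6.27241355e-01 -1.23193192e-03]
 [ 2.34213411e-04 -2.25485734e-03 -9.99997430e-01]] 0.08508457998849187
```

View pics/top0.png

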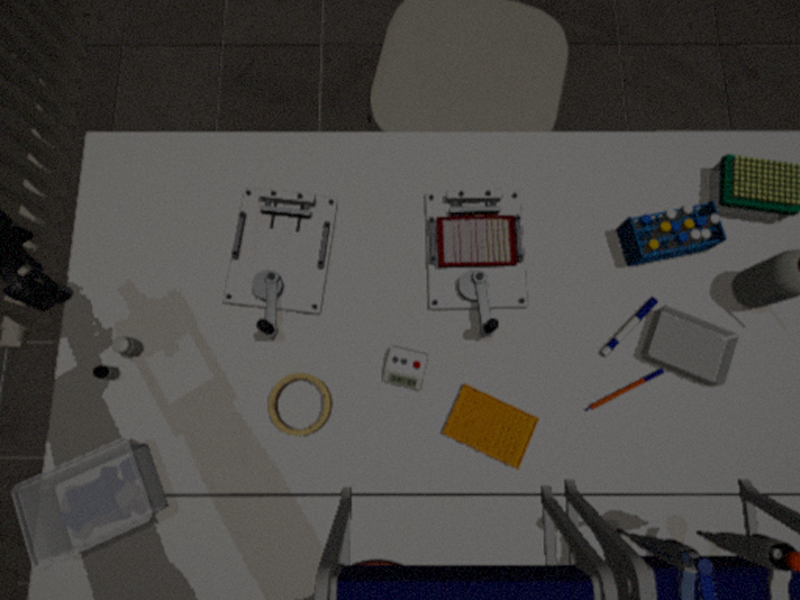

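View pics/scene0.png

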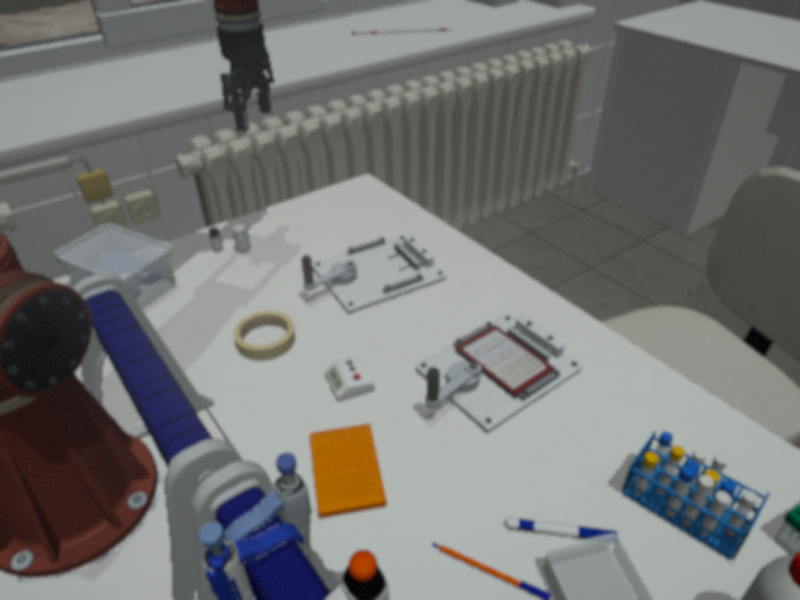

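```bash
python3 - <<'E'
from cell import bot, grab_frame, camera_model
import cv2
im=grab_frame("top")[110:225,255:355]
im=cv2.convertScaleAbs(im,alpha=1.8,beta=10)
cv2.imwrite("pics/c1.png",cv2.resize(im[:,:,::-1],(500,575),interpolation=cv2.INTER_CUBIC))
E
cat > h.py <<'E'
from cell import bot, grab_frame, camera_model
import numpy as np
def ray(name,u,v,z):
    m=camera_model(name);K,T=m["K"],m["T"]
    d=T[:3,:3]@np.array([(u-K[0,2])/K[0,0],-(v-K[1,2])/K[1,1],-1]);o=T[:3,3]
    return o+d*(z-o[2])/d[2]
E
```

```text
(no output)
```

View pics/c1.png

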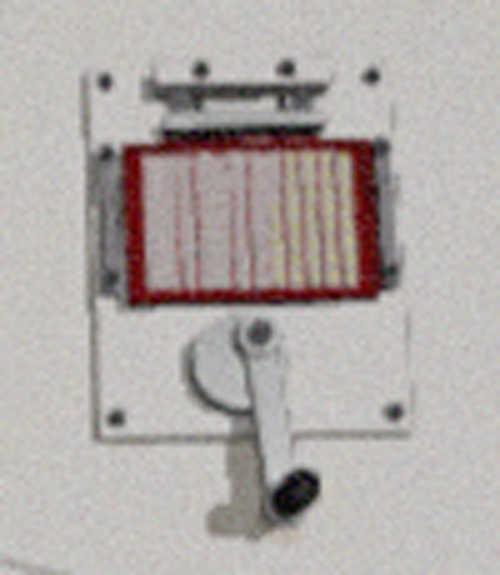

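Run:
```python
from h import *
P=lambda u,v,z: ray("top",255+u/5-.4,110+v/5-.4,z)[:2]
nl,nr,fl,fr=[P(u,v,.012) for u,v in((97,438),(410,435),(85,75),(392,72))]
print(nl,nr,fl,fr)
c=(nl+nr+fl+fr)/4; xd=(fl+fr-nl-nr); a=np.arctan2(xd[1],xd[0])
yd=(nl+fl-nr-fr); a2=np.arctan2(-yd[0],yd[1]); print("yaw",np.degrees([a,a2]),np.linalg.norm(xd)/2,np.linalg.norm(yd)/2)
a=(a*200+a2*160)/360
e=np.array([np.cos(a),np.sin(a)]);n=np.array([-e[1],e[0]])
piv=c-e*.055; print("pivot",piv, "screw",P(260,332,.05))
for z,u,v in((.095,303,487),(.095,300,490),(.0675,297,493)):
    h=P(u,v,z); d=h-piv; print(h,np.hypot(*d),195-np.degrees(np.arctan2(d@n,d@e))%360)
for u,v in ((125,150),(130,300),(375,145),(378,295),(160,140),(320,137)):
    d=P(u,v,.027)-piv; print(d@e,d@n)
```

```text
[ 0.48142084 -0.07976173] [ 0.48258139 -0.236915  ] [ 0.67582765 -0.07572146] [ 0.67706772 -0.23684148]
yaw [0.60606238 0.43215191] 0.1944574500317786 0.15914117328274313
pivot [ 0.52422674 -0.15781749] screw [ 0.52612308 -0.15798546]
[ 0.44164259 -0.16896846] 0.0833335857796219 7.838882807636054
[ 0.44026923 -0.16756285] 0.08452121460266376 8.90779871314183
[ 0.44363337 -0.17046688] 0.08158001429474018 6.608781682564427
0.10489050061325629 0.061710578529304505
0.02532887049133948 0.061119636231786414
0.1060727213758911 -0.06615826521377312
0.026470387811634605 -0.06341834643405724
0.11008455532093585 0.04367321982219464
0.1107349907837004 -0.03824933894645653
```

drive_tool --pt "0 0 0 -0.87 -0.83 0 1" --pt "0 0 0 -1.74 -1.66 0 1" --pt "0 0 0 -2.6 -2.48 0 1" --pt "0 0 0 -3.47 -3.3 0 1" --pt "0 0 0 -4.3 -4.1 0 1" --squeeze 50

```text
clock: 0.65
ee_pos: [0.4662, 0.1534, 0.2067]
tcp_rot: [[-0.628, 0.779, -0.0], [0.779, 0.628, -0.0], [-0.0, -0.0, -1.0]]
force: [1.8, -0.6, -0.1]
finger_gap: 0.0852
finger_force: 0.0
```

drive_tool --pt "0 0 0 -0.87 -0.83 0 1" --pt "0 0 0 -1.74 -1.66 0 1" --pt "0 0 0 -2.6 -2.48 0 1" --pt "0 0 0 -3.47 -3.3 0 1" --pt "0 0 0 -4.3 -4.1 0 1"

```text
clock: 1.15
ee_pos: [0.4464, -0.0834, 0.207]
tcp_rot: [[-0.627, 0.779, 0.0], [0.779, 0.627, -0.0], [-0.0, 0.0, -1.0]]
force: [0.6, -0.6, 0.1]
finger_gap: 0.0853
finger_force: 0.0
```

drive_tool --pt "0 0 0 -0.8 -0.73 0 1" --pt "0 0 0 -1.58 -1.45 0 1" --pt "0 0 0 -1.58 -1.45 0.5 1" --pt "0 0 0 -1.58 -1.45 0.5 1"

```text
clock: 1.55
ee_pos: [0.4392, -0.1673, 0.1844]
tcp_rot: [[-0.625, 0.781, -0.005], [0.781, 0.625, 0.003], [0.006, -0.002, -1.0]]
force: [-0.8, -0.4, -0.3]
finger_gap: 0.0851
finger_force: 0.0
```

```bash
cat >> h.py <<'E'
import cv2
def wproj(p,m):
    K,T=m["K"],m["T"]; c=T[:3,:3].T@(np.asarray(p)-T[:3,3]); c=c*[1,-1,-1]
    th=np.arctan2(np.hypot(c[0],c[1]),c[2]); r=K[0,0]*th; s=np.hypot(c[0],c[1])
    return K[0,2]+r*c[0]/s, K[1,2]+r*c[1]/s
def wray(u,v,z,m):
    K,T=m["K"],m["T"]; x=np.array([u-K[0,2],v-K[1,2]]); r=np.hypot(*x); th=r/K[0,0]
    d=np.array([*(np.sin(th)*x/r),np.cos(th)])*[1,-1,-1]; d=T[:3,:3]@d; o=T[:3,3]
    return o+d*(z-o[2])/d[2]
E
python3 - <<'E'
from h import *
m=camera_model("wrist"); im=grab_frame("wrist")
im=cv2.convertScaleAbs(im,alpha=1.6,beta=5)
print(m, bot.sense()["ee_pos"], wproj([.441,-.169,.095],m))
cv2.imwrite("pics/w1.png",cv2.resize(im[:,:,::-1],(800,600),interpolation=cv2.INTER_CUBIC))
E
```

```text
{'K': array([[297.31863964,   0.        , 253.92273408],
       [  0.        , 297.31863964, 187.56116168],
       [  0.        ,   0.        ,   1.        ]]), 'T': array([[ 0.78043438, -0.60131206, -0.17130666,  0.39511003],
       [ 0.62523562,  0.74986203,  0.21630385, -0.11185061],
       [-0.00160975, -0.27591799,  0.96117983,  0.35170192],
       [ 0.        ,  0.        ,  0.        ,  1.        ]])} [ 0.43991687 -0.16676135  0.18542355] (np.float64(254.47458843176727), np.float64(187.13758582907806))
```

View pics/w1.png

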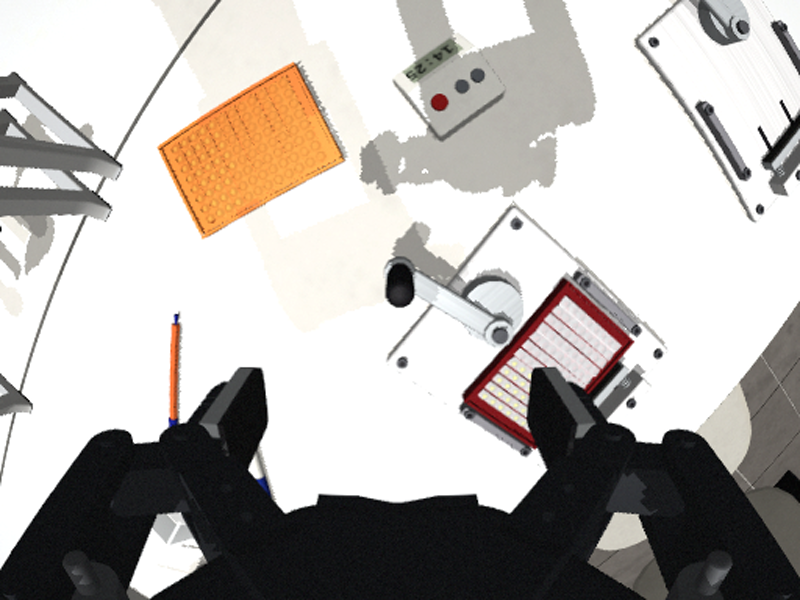

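Run:
```python
from h import *
m=camera_model("wrist"); f=1.5625
print("handle",wray(400/f,291/f,.095,m))
print("screw",wray(499/f,333/f,.05,m))
for u,v in((516,206),(391,359)): print("near corners",wray(u/f,v/f,.012,m))
s=bot.sense();h=wray(400/f,291/f,.095,m)
d=np.array([h[0],h[1],.061])-s["ee_pos"]; print(s["tcp_rot"].T@d/.04)
```

```text
handle [ 0.44253165 -0.16716916  0.095     ]
screw [ 0.52484991 -0.15699662  0.05      ]
near corners [ 0.48381297 -0.0793173   0.012     ]
near corners [ 0.48764232 -0.2337619   0.012     ]
[-0.06215336  0.04894577  3.11028622]
```

drive_tool --pt "0 0 0 -0.05 0.05 1.0 1" --pt "0 0 0 -0.05 0.05 2.0 1" --pt "0 0 0 -0.05 0.05 3.0 1" --pt "0 0 0 -0.05 0.05 3.1 0.6" --pt "0 0 0 -0.05 0.05 3.1 0.15" --squeeze 40

```text
clock: 2.1
ee_pos: [0.4439, -0.1663, 0.0628]
tcp_rot: [[-0.628, 0.778, -0.002], [0.778, 0.628, 0.001], [0.002, -0.001, -1.0]]
force: [0.2, 0.4, 0.3]
finger_gap: 0.059
finger_force: 0.0
```

drive_tool --pt "0 0 0 0 0 0 0.1" --pt "0 0 0 0 0 0 0.1" --pt "0 0 0 0 0 0 0.1" --pt "0 0 0 0 0 0 0.1" --pt "0 0 0 0 0 0 0.1"

```text
clock: 2.6
ee_pos: [0.4436, -0.1691, 0.0655]
tcp_rot: [[-0.628, 0.778, -0.003], [0.778, 0.628, -0.003], [-0.001, -0.004, -1.0]]
force: [-7.4, -1.8, 8.2]
finger_gap: 0.0117
finger_force: 37.8
```

Run:
```python
from h import *
m=camera_model("wrist"); im=grab_frame("wrist")
im=cv2.convertScaleAbs(im,alpha=2.2,beta=25)[120:330,130:410]
s=bot.sense();print(s["ee_pos"],s["force"],s["finger_gap"],s["finger_force"],wproj([*s["ee_pos"][:2],.08],m))
cv2.imwrite("pics/w2.png",cv2.resize(im[:,:,::-1],(800,600),interpolation=cv2.INTER_CUBIC))
```

```text
[ 0.44356832 -0.16915534  0.06553169] [-6.44859769 -1.2295832   8.828746  ] 0.011841842173530723 37.78054304370016 (np.float64(253.80353766224673), np.float64(233.76104165201252))
```

View pics/w2.png

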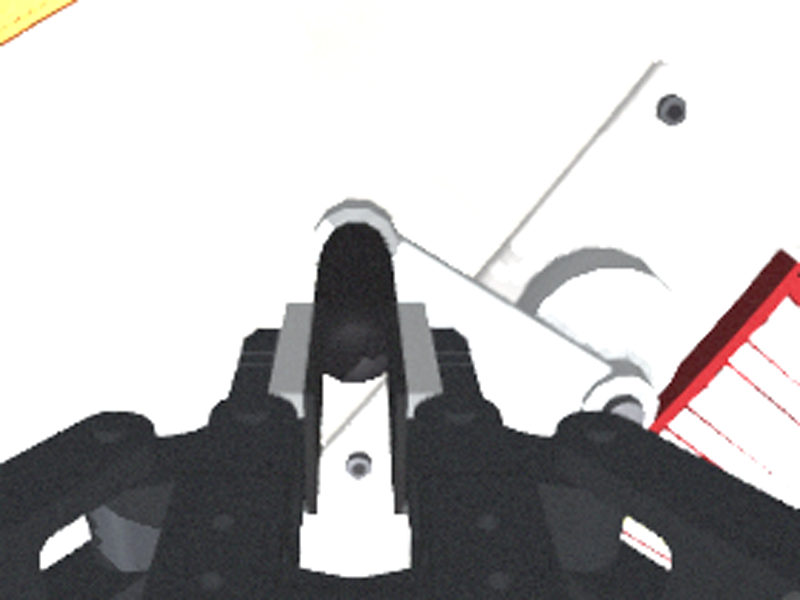

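```bash
cat >> h.py <<'E'
C=np.array([.5265,-.157]); yaw=.5
H=lambda q: C+.085*np.array([np.cos(np.radians(195-q+yaw)),np.sin(np.radians(195-q+yaw))])
R=np.array([[-.628,.778],[.778,.628]])
def tab(q0,qs):
    for q in qs: print(q,np.round(R@(H(q)-H(q0))/.04,2))
E
python3 - <<'E'
from h import *
tab(8.5,[14,20,26,32,38]); tab(38,[44,50,56,62,68])
E
```

```text
14 [0.17 0.12]
20 [0.34 0.26]
26 [0.49 0.42]
32 [0.63 0.6 ]
38 [0.74 0.79]
44 [0.1 0.2]
50 [0.17 0.41]
56 [0.22 0.63]
62 [0.25 0.85]
68 [0.26 1.07]
```

drive_tool --pt "0 0 0 0.17 0.12 -0.05 0.1" --pt "0 0 0 0.34 0.26 -0.05 0.1" --pt "0 0 0 0.49 0.42 -0.05 0.1" --pt "0 0 0 0.63 0.6 -0.05 0.1" --pt "0 0 0 0.74 0.79 -0.05 0.1"

```text
clock: 3.15
ee_pos: [0.4486, -0.1259, 0.0665]
tcp_rot: [[-0.627, 0.779, -0.004], [0.779, 0.627, -0.003], [0.001, -0.005, -1.0]]
force: [-5.5, -3.6, 6.3]
finger_gap: 0.0107
finger_force: 37.7
```

drive_tool --pt "0 0 0 0.1 0.2 0 0.1" --pt "0 0 0 0.17 0.41 0 0.1" --pt "0 0 0 0.22 0.63 0 0.1" --pt "0 0 0 0.25 0.85 0 0.1" --pt "0 0 0 0.26 1.07 0 0.1"

```text
clock: 3.65
ee_pos: [0.4768, -0.0903, 0.0675]
tcp_rot: [[-0.627, 0.779, -0.002], [0.779, 0.627, -0.001], [0.0, -0.002, -1.0]]
force: [-4.4, 1.4, 40.4]
finger_gap: 0.0092
finger_force: 23.1
```

Run:
```python
from h import *
m=camera_model("wrist"); im=grab_frame("wrist"); t=grab_frame("top")
im=cv2.convertScaleAbs(im,alpha=1.2,beta=5)
s=bot.sense();print(s["ee_pos"],s["force"],s["finger_gap"],s["finger_force"])
t=cv2.convertScaleAbs(t[110:225,255:355],alpha=1.8,beta=10)
cv2.imwrite("pics/w3.png",cv2.resize(np.hstack([cv2.resize(im,(500,375)),cv2.resize(t,(300,345),interpolation=cv2.INTER_CUBIC)[:,:].copy() if 0 else cv2.copyMakeBorder(cv2.resize(t,(300,345),interpolation=cv2.INTER_CUBIC),0,30,0,0,0)]),(800,375))[:,:,::-1])
tab(68,[72,76,80,84,88,92])
```

```text
[ 0.48120943 -0.09010309  0.06983181] [-1.24707923  2.07879255  9.96998209] 0.008354551291895357 5.587632267270237
72 [-0.01  0.15]
76 [-0.03  0.3 ]
80 [-0.06  0.44]
84 [-0.1   0.58]
88 [-0.15  0.72]
92 [-0.2   0.86]
```

View pics/w3.png

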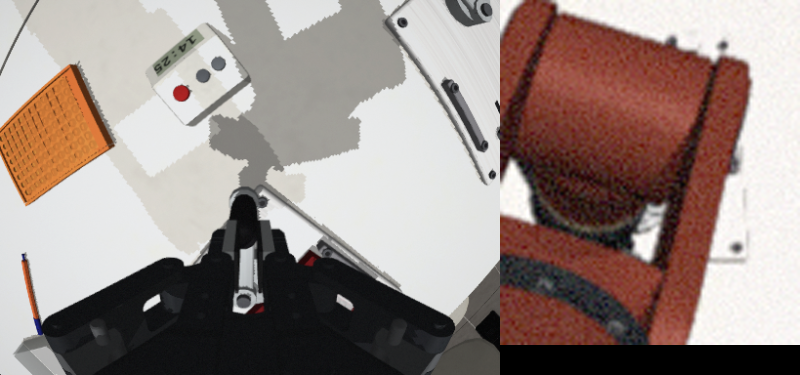

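drive_tool --pt "0 0 0 0 0 0 1" --pt "0 0 0 0 0 0 1" --pt "0 0 0 0 0 0 1" --pt "0 0 0 0 0 0 1" --pt "0 0 0 0 0 0 1"

```text
clock: 4.25
ee_pos: [0.4768, -0.0897, 0.0649]
tcp_rot: [[-0.627, 0.779, -0.001], [0.779, 0.627, 0.0], [0.0, -0.0, -1.0]]
force: [-0.0, -0.9, -0.2]
finger_gap: 0.0796
finger_force: 0.0
```

drive_tool --pt "0 0 0 0 0 -0.5 1" --pt "0 0 0 0 0 -1.5 1" --pt "0 0 0 0.3 0 -2.5 1" --pt "0 0 0 0.3 0 -2.9 1" --pt "0 0 0 0.3 0 -2.9 1"

```text
clock: 4.75
ee_pos: [0.4719, -0.0811, 0.1844]
tcp_rot: [[-0.627, 0.779, 0.007], [0.779, 0.627, -0.002], [-0.006, 0.004, -1.0]]
force: [0.9, 0.9, -0.2]
finger_gap: 0.0851
finger_force: 0.0
```

Run:
```python
from h import *
m=camera_model("wrist"); im=grab_frame("wrist")
np.save("w4.npy",im); 
im=cv2.convertScaleAbs(im,alpha=1.3,beta=5)
s=bot.sense();print(s["ee_pos"],s["force"],s["finger_gap"],s["tcp_rot"])
x=s["ee_pos"][:2]; print(wproj([*x,.095],m),wproj([*x,.04],m))
print(m["T"][:3,3])
cv2.imwrite("pics/w4.png",cv2.resize(im[:,:,::-1],(800,600),interpolation=cv2.INTER_CUBIC))
```

```text
[ 0.47043312 -0.08065369  0.18207842] [ 0.54896064 -0.5788459  -0.67575366] 0.08531250090785712 [[-6.27211652e-01  7.78844635e-01  2.56467239e-03]
 [ 7.78845335e-01  6.27215319e-01 -9.42237693e-04]
 [-2.34245858e-03  1.40650067e-03 -9.99996267e-01]]
(np.float64(252.50523088814055), np.float64(182.1277805033105)) (np.float64(252.53173186599986), np.float64(168.31789183443396))
[ 0.42570243 -0.02482592  0.35084849]
```

View pics/w4.png

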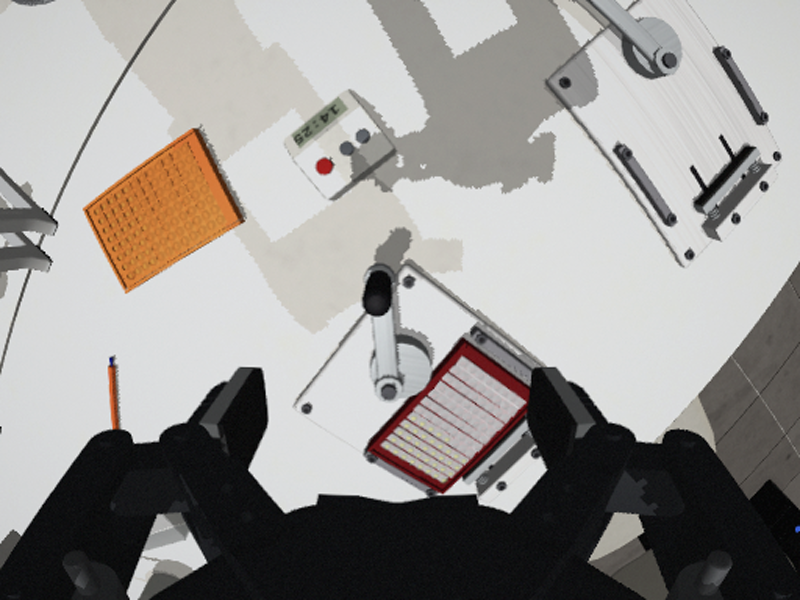

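Run:
```python
from h import *
m=camera_model("wrist"); f=1.5625
h=wray(377/f,299/f,.095,m)[:2]; b=wray(379/f,272/f,.04,m)[:2]; p=wray(389/f,391/f,.05,m)[:2]
print(h,b,p,np.linalg.norm(h-p))
for piv in (p,C):
  d=h-piv; print("q",195+yaw-np.degrees(np.arctan2(d[1],d[0])), np.linalg.norm(d))
# nest corners near
for u,v in((407,263),(294,406)): print(wray(u/f,v/f,.012,m))
s=bot.sense(); print(s["tcp_rot"][:,:2].T[:, :2]@(h-s["ee_pos"][:2])/.04)
# tool height reading
im=np.load("w4.npy")
c=cv2.convertScaleAbs(im[155:215,215:275],alpha=1.3,beta=40); cv2.imwrite("pics/w5.png",cv2.resize(c[:,:,::-1],(600,600),interpolation=cv2.INTER_CUBIC))
```

```text
[ 0.46573759 -0.09260032] [ 0.46369248 -0.09126618] [ 0.52291838 -0.15438322] 0.08418295589738661
q 62.71538242101556 0.08418295589738661
q 62.16457476807071 0.08854032824585757
[ 0.47914454 -0.07885727  0.012     ]
[ 0.48263798 -0.23403883  0.012     ]
[-0.15898707 -0.27875497]
```

View pics/w5.png

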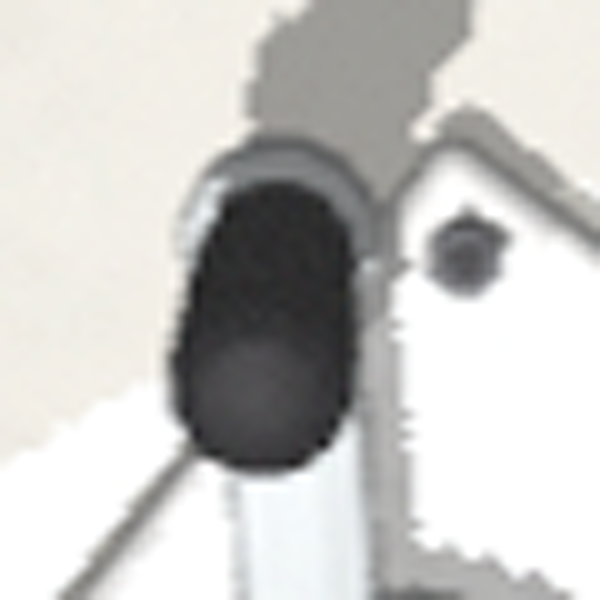

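drive_tool --pt "0 0 0 -0.2 -0.28 1 1" --pt "0 0 0 -0.2 -0.28 2 1" --pt "0 0 0 -0.2 -0.28 3 1" --pt "0 0 0 -0.2 -0.28 3.25 1" --pt "0 0 0 -0.2 -0.28 3.25 0.5" --squeeze 30

```text
clock: 5.3
ee_pos: [0.4625, -0.0925, 0.0477]
tcp_rot: [[-0.627, 0.779, -0.008], [0.779, 0.627, 0.003], [0.007, -0.004, -1.0]]
force: [-0.1, -0.1, 0.4]
finger_gap: 0.0732
finger_force: 0.0
```

drive_tool --pt "0 0 0 0 0 0 0.15" --pt "0 0 0 0 0 0 0.15" --pt "0 0 0 0 0 0 0.15" --pt "0 0 0 0 0 0 0.15" --pt "0 0 0 0 0 0 0.15"

```text
clock: 5.8
ee_pos: [0.4674, -0.0941, 0.0528]
tcp_rot: [[-0.627, 0.779, 0.003], [0.779, 0.627, -0.001], [-0.003, 0.001, -1.0]]
force: [-2.1, 0.6, 6.1]
finger_gap: 0.0163
finger_force: 29.4
```

```bash
sed -i 's/^C=.*;/C=np.array([.525,-.1565]);/' h.py
python3 - <<'E'
from h import *
tab(62.5,[66,70,74,78,82,86,90])
s=bot.sense();print(s["ee_pos"],H(62.5))
E
```

```text
66 [0.01 0.13]
70 [0.   0.28]
74 [-0.01  0.43]
78 [-0.04  0.57]
82 [-0.07  0.72]
86 [-0.12  0.86]
90 [-0.17  1.  ]
[ 0.46736382 -0.09407965  0.05283323] [ 0.46703014 -0.09433494]
```

drive_tool --pt "0 0 0 0.01 0.13 0.05 0.15" --pt "0 0 0 0 0.28 0.05 0.15" --pt "0 0 0 -0.01 0.43 0.05 0.15" --pt "0 0 0 -0.04 0.57 0.05 0.15" --pt "0 0 0 -0.04 0.57 0.05 0.15"

```text
clock: 6.3
ee_pos: [0.4857, -0.0813, 0.0521]
tcp_rot: [[-0.627, 0.779, 0.0], [0.779, 0.627, -0.002], [-0.001, -0.001, -1.0]]
force: [-6.7, 0.6, 16.0]
finger_gap: 0.0164
finger_force: 29.6
```

drive_tool --pt "0 0 0 0 0 0 1" --pt "0 0 0 0 0 0 1" --pt "0 0 0 0 0 0 1" --pt "0 0 0 0 0 0 1" --pt "0 0 0 0 0 -1 1"

```text
clock: 6.8
ee_pos: [0.4788, -0.0787, 0.0835]
tcp_rot: [[-0.627, 0.779, -0.014], [0.779, 0.627, 0.004], [0.012, -0.008, -1.0]]
force: [1.5, -0.3, 0.2]
finger_gap: 0.0846
finger_force: 0.0
```

drive_tool --pt "0 0 0 0 0 -1.2 1" --pt "0 0 0 -1 0.4 -2 1" --pt "0 0 0 -2 0.8 -2.3 1" --pt "0 0 0 -3 1.3 -2.3 1" --pt "0 0 0 -3.9 1.8 -2.3 1"

```text
clock: 7.3
ee_pos: [0.6408, -0.1581, 0.182]
tcp_rot: [[-0.627, 0.779, 0.002], [0.779, 0.627, -0.001], [-0.002, 0.001, -1.0]]
force: [-0.8, 0.1, 0.1]
finger_gap: 0.0856
finger_force: 0.0
```

drive_tool --pt "0 0 0 0 0 0 1" --pt "0 0 0 0 0 0 1" --pt "0 0 0 0 0 0 1"

```text
clock: 7.6
ee_pos: [0.6374, -0.1562, 0.1803]
tcp_rot: [[-0.627, 0.779, -0.002], [0.779, 0.627, 0.001], [0.002, -0.001, -1.0]]
force: [0.4, -1.4, -0.6]
finger_gap: 0.0856
finger_force: 0.0
```

Run:
```python
from h import *
m=camera_model("wrist"); im=grab_frame("wrist")
print(bot.sense()["ee_pos"],bot.sense()["clock"])
u,v=wproj([.635,-.157,.03],m); print(u,v)
x0,y0=int(u)-100,int(v)-75; x0,y0=max(x0,0),max(y0,0); print(x0,y0)
c=cv2.convertScaleAbs(im[y0:y0+150,x0:x0+200],alpha=1.1,beta=10)
cv2.imwrite("pics/w6.png",cv2.resize(c[:,:,::-1],(800,600),interpolation=cv2.INTER_CUBIC))
```

```text
[ 0.63741034 -0.15617888  0.18082029] 7.65
251.86223687594915 168.47459838331034
151 93
```

View pics/w6.png

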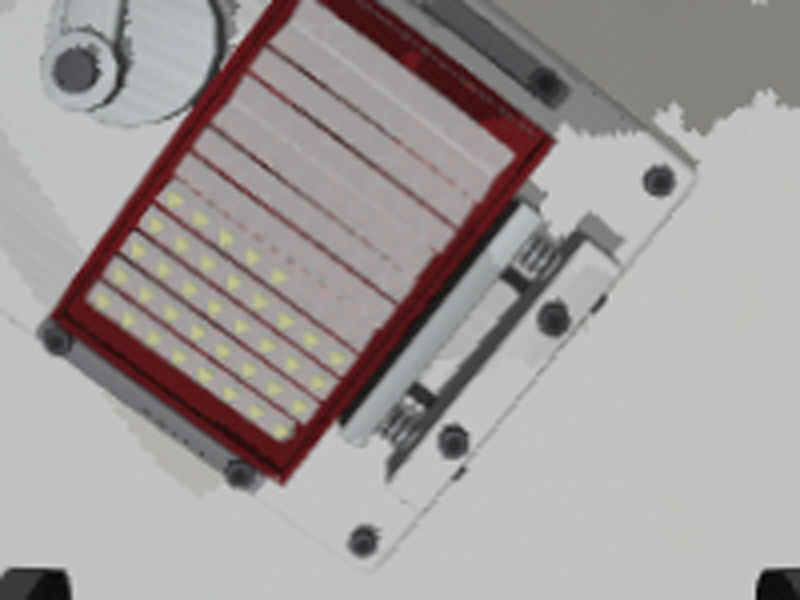

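```bash
cat >> h.py <<'E'
def meas(x0,y0,m):
    def X(z,*pts):  # mean position along nest x, in mm, of crop points (4x)
        e=np.array([np.cos(np.radians(yaw)),np.sin(np.radians(yaw))])
        return np.round([1000*(wray(x0+(u+.5)/4-.5,y0+(v+.5)/4-.5,z,m)[:2]@e) for u,v in pts],1)
    return X
E
python3 - <<'E'
from h import *
X=meas(151,93,camera_model("wrist"))
print("base far",X(.012,(695,172),(370,573)))
print("plate far",X(.027,(553,140),(283,483)),"near",X(.027,(55,310),(245,75)))
print("bar front",X(.027,(520,203),(342,425)),"bar back",X(.027,(545,222),(372,440)))
print("screw",X(.05,(75,68)),"disc",[X(z,(140+64,45+51)) for z in(.02,.03,.04)])
E
```

```text
base far [677.2 680.8]
plate far [637.3 639.4] near [556.7 561.3]
bar front [641.3 642.1] bar back [650.  651.5]
screw [526.8] disc [array([555.]), array([556.1]), array([557.2])]
```

drive_tool --pt "0 0 0 1 -0.45 0 1" --pt "0 0 0 2 -0.9 0 1" --pt "0 0 0 3 -1.35 0 1" --pt "0 0 0 3.87 -1.8 0.2 1" --pt "0 0 0 3.87 -1.8 0.6 1"

```text
clock: 8.15
ee_pos: [0.4803, -0.0787, 0.157]
tcp_rot: [[-0.629, 0.778, -0.001], [0.778, 0.629, 0.001], [0.001, -0.001, -1.0]]
force: [-0.8, -0.5, 0.2]
finger_gap: 0.0855
finger_force: 0.0
```

drive_tool --pt "0 0 0 0 0 1 1" --pt "0 0 0 0 0 2 1" --pt "0 0 0 0 0 2.65 1" --pt "0 0 0 0 0 2.65 0.5" --pt "0 0 0 0 0 2.65 0.15"

```text
clock: 8.65
ee_pos: [0.485, -0.0811, 0.0517]
tcp_rot: [[-0.627, 0.779, 0.0], [0.779, 0.627, 0.0], [0.0, 0.0, -1.0]]
force: [0.7, 0.3, -0.2]
finger_gap: 0.0594
finger_force: 0.0
```

drive_tool --pt "0 0 0 0 0 0 0.15" --pt "0 0 0 0 0 0 0.15" --pt "0 0 0 0 0 0 0.15" --pt "0 0 0 0 0 0 0.15"

```text
clock: 9.05
ee_pos: [0.4869, -0.0822, 0.0532]
tcp_rot: [[-0.627, 0.779, 0.003], [0.779, 0.627, -0.001], [-0.003, 0.001, -1.0]]
force: [-1.6, -0.4, 6.7]
finger_gap: 0.0161
finger_force: 29.2
```

Run:
```python
from h import *
tab(78,[82,86,90,94,98,100]); tab(100,[104,108,112,116,120,124])
print(bot.sense()["ee_pos"],H(78))
```

```text
82 [-0.03  0.14]
86 [-0.08  0.29]
90 [-0.13  0.42]
94 [-0.2   0.56]
98 [-0.27  0.69]
100 [-0.31  0.75]
104 [-0.09  0.12]
108 [-0.18  0.24]
112 [-0.28  0.34]
116 [-0.39  0.44]
120 [-0.51  0.54]
124 [-0.63  0.62]
[ 0.486904   -0.08217316  0.0531599 ] [ 0.48575137 -0.08110408]
```

drive_tool --pt "0 0 0 -0.03 0.14 0.05 0.15" --pt "0 0 0 -0.08 0.29 0.05 0.15" --pt "0 0 0 -0.13 0.42 0.05 0.15" --pt "0 0 0 -0.2 0.56 0.05 0.15" --pt "0 0 0 -0.27 0.69 0.05 0.15"

```text
clock: 9.55
ee_pos: [0.5135, -0.0735, 0.0524]
tcp_rot: [[-0.627, 0.779, -0.003], [0.779, 0.627, -0.002], [0.001, -0.003, -1.0]]
force: [-8.7, -2.6, 16.2]
finger_gap: 0.0162
finger_force: 29.9
```

drive_tool --pt "0 0 0 0 0 0 0.15" --pt "0 0 0 0 0 0 1" --pt "0 0 0 0 0 0 1" --pt "0 0 0 0 0 0 1" --pt "0 0 0 0 0 0 1"

```text
clock: 10.05
ee_pos: [0.5136, -0.0725, 0.0488]
tcp_rot: [[-0.627, 0.779, -0.0], [0.779, 0.627, 0.0], [0.0, -0.0, -1.0]]
force: [-0.2, -0.2, 0.6]
finger_gap: 0.0733
finger_force: 0.0
```

drive_tool --pt "0 0 0 0 0 -1.2 1" --pt "0 0 0 0 0 -2.2 1" --pt "0 0 0 -0.9 0.3 -3 1" --pt "0 0 0 -1.9 0.6 -3.3 1" --pt "0 0 0 -2.9 0.85 -3.3 1"

```text
clock: 10.55
ee_pos: [0.6164, -0.1427, 0.1851]
tcp_rot: [[-0.628, 0.778, 0.007], [0.778, 0.628, -0.002], [-0.006, 0.004, -1.0]]
force: [0.4, 0.1, -0.2]
finger_gap: 0.0855
finger_force: 0.0
```

drive_tool --pt "0 0 0 -0.67 0.25 0 1" --pt "0 0 0 -0.67 0.25 0 1" --pt "0 0 0 -0.67 0.25 0 1" --pt "0 0 0 -0.67 0.25 0 1"

```text
clock: 10.95
ee_pos: [0.6365, -0.1554, 0.1802]
tcp_rot: [[-0.628, 0.779, -0.002], [0.779, 0.628, 0.001], [0.002, -0.001, -1.0]]
force: [-0.6, 0.6, -0.3]
finger_gap: 0.0853
finger_force: 0.0
```

```bash
cat >> h.py <<'E'
def rect(im,m,z=.027,x=(.600,.690),y=(-.22,-.10),res=.0005):
    xs=np.arange(*x,res); ys=np.arange(*y,res); e=np.radians(yaw); M=np.zeros((len(ys),len(xs),2),np.float32)
    for i,b in enumerate(ys):
        for j,a in enumerate(xs):
            da,db=a-C[0],b-C[1]
            M[i,j]=wproj([C[0]+da*np.cos(e)-db*np.sin(e),C[1]+da*np.sin(e)+db*np.cos(e),z],m)
    return cv2.remap(im,M[...,0],M[...,1],cv2.INTER_LINEAR),xs,ys
E
cat > look.py <<'E'
from h import *
import sys,pickle
m=camera_model("wrist"); im=grab_frame("wrist"); pickle.dump((m,im),open(sys.argv[1],"wb")); print(bot.sense()["ee_pos"],bot.sense()["clock"])
def prof(im,m):
    r,xs,ys=rect(im,m); k=(ys>-.17)&(ys<-.145); p=np.median(r[k],0)[::2]   # between the two springs
    return p,xs[::2]
p,xs=prof(im,m)
old=np.zeros_like(im); old[93:243,151:351]=cv2.resize(cv2.imread("pics/w6.png"),(200,150),interpolation=cv2.INTER_AREA)[:,:,::-1]
q,_=prof(old,m)
for a,b,c in zip(xs,q,p): print(round(a*1000),b.astype(int),c.astype(int))
E
python3 look.py a.pkl
```

```text
[ 0.63649865 -0.15530744  0.18055622] 11.0
600 [162 156 157] [136 132 133]
601 [160 155 156] [136 133 133]
602 [159 154 154] [138 132 133]
603 [160 155 155] [138 133 134]
604 [161 155 156] [138 134 135]
605 [162 156 157] [137 133 134]
606 [163 156 156] [137 132 133]
607 [163 156 157] [138 132 133]
608 [163 158 158] [137 131 132]
609 [162 157 158] [136 132 133]
610 [162 156 157] [137 133 133]
611 [162 155 156] [138 132 134]
612 [161 155 156] [139 134 134]
613 [161 155 156] [139 135 136]
614 [162 156 157] [138 134 135]
615 [166 157 157] [138 132 133]
616 [165 157 158] [137 132 133]
617 [164 158 159] [137 132 132]
618 [163 157 158] [137 132 133]
619 [162 156 157] [139 134 134]
620 [163 155 156] [141 133 134]
621 [163 156 157] [141 134 134]
622 [162 156 157] [139 134 135]
623 [163 156 157] [139 134 134]
624 [166 156 157] [139 133 134]
625 [165 157 159] [140 133 133]
626 [164 159 160] [140 133 134]
627 [164 158 159] [138 133 133]
628 [165 157 157] [139 133 133]
629 [165 157 157] [141 133 133]
630 [165 157 158] [141 134 135]
631 [163 156 156] [139 136 136]
632 [156 143 144] [139 135 135]
6
[... 1044 characters left out ...]
 [193 194 195] [166 167 167]
669 [193 194 195] [165 167 167]
670 [193 194 195] [165 167 167]
671 [193 194 194] [166 167 167]
672 [193 194 195] [165 167 167]
673 [193 194 195] [165 166 167]
674 [193 194 195] [165 167 167]
675 [189 190 190] [165 167 167]
676 [174 175 174] [162 163 164]
677 [173 173 173] [146 147 147]
678 [188 189 188] [148 149 149]
679 [193 194 194] [162 163 163]
680 [193 194 194] [166 166 167]
681 [193 194 194] [165 166 167]
682 [193 194 194] [165 167 167]
683 [193 194 194] [166 167 167]
684 [193 194 194] [166 167 167]
685 [193 194 194] [166 167 167]
686 [193 194 194] [166 167 167]
687 [193 194 194] [165 167 167]
688 [193 194 194] [165 167 167]
689 [193 194 194] [165 167 166]
```

```bash
cat > comp.py <<'E'
from h import *
import pickle
m,new=pickle.load(open("a.pkl","rb")); s=bot.sense(); K=m["K"]
m1={"K":K,"T":np.array([[.78043438,-.60131206,-.17130666,.39511003],[.62523562,.74986203,.21630385,-.11185061],[-.00160975,-.27591799,.96117983,.35170192],[0,0,0,1]])}
R4=np.array([[-6.27211652e-01,7.78844635e-01,2.56467239e-03],[7.78845335e-01,6.27215319e-01,-9.42237693e-04],[-2.34245858e-03,1.40650067e-03,-9.99996267e-01]])
T4=np.eye(4);T4[:3,:3]=R4@s["tcp_rot"].T@m["T"][:3,:3];T4[:3,3]=[.42570243,-.02482592,.35084849]
old=np.zeros_like(new); old[93:243,151:351]=cv2.resize(cv2.imread("pics/w6.png"),(200,150),interpolation=cv2.INTER_AREA)[:,:,::-1]
w1=cv2.resize(cv2.imread("pics/w1.png"),(512,384),interpolation=cv2.INTER_AREA)[:,:,::-1]
cells=[]
for im,mm,g in((w1,m1,1),(np.load("w4.npy"),{"K":K,"T":T4},1.3),(old,m,1),(new,m,1.15)):
    r,xs,ys=rect(im,mm,y=(-.205,-.13),res=.00025)
    r=cv2.convertScaleAbs(r[::-1],alpha=g)
    for i in range(0,90,5): cv2.line(r,(i*4,0),(i*4,12 if i%10==0 else 6),(255,0,255),1)
    cells.append(r)
cv2.imwrite("pics/cmp.png",np.vstack([np.hstack(cells[:2]),np.hstack(cells[2:])])[:,:,::-1])
E
python3 comp.py
```

```text
(no output)
```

View pics/cmp.png

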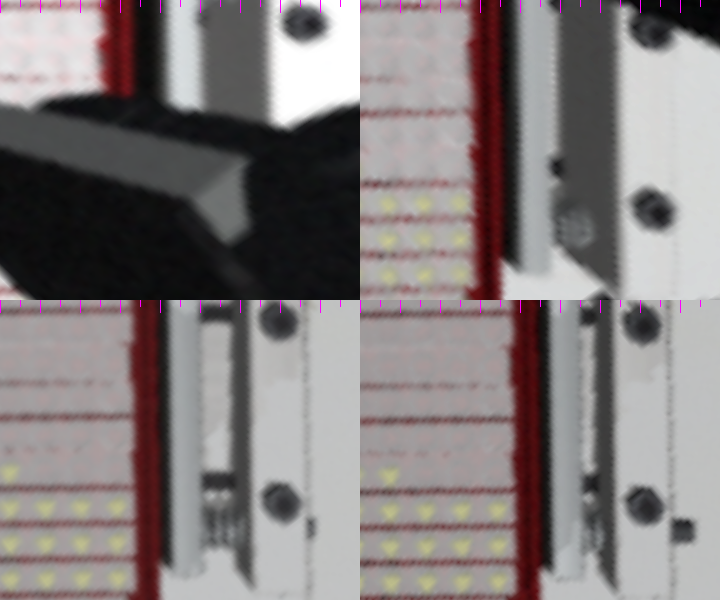

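Run:
```python
from h import *
P=lambda u,v,z: ray("top",u/1.5625,v/1.5625,z)[:2]
nl,nr,fl,fr=[P(u,v,.012) for u,v in((223,303),(318,313),(243,192),(337,200))]
xd=fl+fr-nl-nr; yd=nl+fl-nr-fr; print(np.degrees([np.arctan2(xd[1],xd[0]),np.arctan2(-yd[0],yd[1])]),np.linalg.norm(xd)/2,np.linalg.norm(yd)/2)
a=np.arctan2(xd[1],xd[0]); c=(nl+nr+fl+fr)/4; piv=c-.055*np.array([np.cos(a),np.sin(a)]); print("piv",piv)
bar=piv+.12*np.array([np.cos(a),np.sin(a)]); off=bar-(np.array([.5242,-.1578])+[.12,.001]); print(off, R@off/.04)
```

```text
[-7.03630853 -5.7700264 ] 0.19331087470183284 0.15677746606374934
piv [0.52359174 0.16861204]
[-0.00151201  0.31071225] [6.06709175 4.8487737 ]
```

drive_tool --pt "0 0 0.2 0.9 0.7 0 1" --pt "0 0 0.4 1.8 1.4 0 1" --pt "0 0 0.6 2.7 2.1 0 1" --pt "0 0 0.9 3.6 2.8 0 1" --pt "0 0 1.15 4.5 3.5 0 1"

```text
clock: 11.5
ee_pos: [0.6325, 0.074, 0.1815]
tcp_rot: [[-0.529, 0.849, 0.0], [0.849, 0.529, 0.0], [-0.0, 0.0, -1.0]]
force: [0.0, -0.2, 0.5]
finger_gap: 0.0854
finger_force: 0.0
```

Run:
```python
from h import *
s=bot.sense(); off=np.array([.6365-.0015,-.1554+.3107])-s["ee_pos"][:2]
print(s["ee_pos"],s["tcp_rot"][:2,:2].T@off/.04)
```

```text
[0.63245227 0.07402107 0.18145389] [1.69133971 1.12798149]
```

drive_tool --pt "0 0 0 0.85 0.55 0 1" --pt "0 0 0 1.7 1.1 0 1" --pt "0 0 0 1.7 1.1 0 1" --pt "0 0 0 1.7 1.1 0 1" --pt "0 0 0 1.7 1.1 0 1"

```text
clock: 12.0
ee_pos: [0.6345, 0.1522, 0.1812]
tcp_rot: [[-0.529, 0.849, -0.0], [0.849, 0.529, -0.001], [-0.0, -0.0, -1.0]]
force: [-0.4, -0.1, -0.5]
finger_gap: 0.0853
finger_force: 0.0
```

```bash
cat > look2.py <<'E'
import h,pickle
from h import *
m=camera_model("wrist"); im=grab_frame("wrist"); pickle.dump((m,im),open("b.pkl","wb")); print(bot.sense()["ee_pos"])
h.C=np.array([.5236,.1686])
m0,im0=pickle.load(open("a.pkl","rb"))
best=None
for y in np.arange(-10,-3,.5):
    h.yaw=y; r,xs,ys=rect(im,m,x=(.63,.69),y=(.15,.19)); sc=np.abs(np.diff(r.mean(2).mean(0))).max(); best=max(best or (0,),(sc,y))
print("yaw",best); h.yaw=best[1]
r,xs,ys=rect(im,m,x=(.62,.69),y=(.05,.29)); 
for a,b in((.156,.182),):
    k=(ys>a)&(ys<b); p=np.median(r[k],0)[::2].mean(1)
    print(np.c_[(xs[::2]*1000).round(),p.round()].astype(int).tolist())
E
python3 look2.py
```

```text
[0.63476557 0.15171556 0.18116185]
yaw (np.float64(34.22222222222221), np.float64(-6.5))
[[620, 157], [621, 157], [622, 156], [623, 156], [624, 156], [625, 156], [626, 156], [627, 156], [628, 156], [629, 156], [630, 156], [631, 156], [632, 156], [633, 156], [634, 154], [635, 137], [636, 95], [637, 53], [638, 18], [639, 17], [640, 32], [641, 91], [642, 135], [643, 145], [644, 144], [645, 140], [646, 137], [647, 134], [648, 130], [649, 141], [650, 153], [651, 156], [652, 155], [653, 156], [654, 156], [655, 155], [656, 145], [657, 107], [658, 77], [659, 60], [660, 54], [661, 54], [662, 66], [663, 114], [664, 154], [665, 166], [666, 166], [667, 165], [668, 166], [669, 166], [670, 164], [671, 164], [672, 162], [673, 167], [674, 169], [675, 168], [676, 154], [677, 141], [678, 149], [679, 165], [680, 169], [681, 169], [682, 170], [683, 170], [684, 170], [685, 170], [686, 170], [687, 170], [688, 170], [689, 170]]
```

drive_tool --pt "0 0 0 -0.6 -1.05 0 1" --pt "0 0 0 -1.2 -2.1 0 1" --pt "0 0 0 -1.8 -3.15 0 1" --pt "0 0 0 -2.4 -4.2 0 1" --pt "0 0 0 -3.0 -5.25 0 1"

```text
clock: 12.55
ee_pos: [0.5189, -0.0629, 0.1812]
tcp_rot: [[-0.528, 0.849, 0.0], [0.849, 0.528, -0.001], [-0.001, 0.0, -1.0]]
force: [0.7, -0.4, 0.4]
finger_gap: 0.0856
finger_force: 0.0
```

drive_tool --pt "0 0 0 -0.18 -0.3 0 1" --pt "0 0 0 -0.18 -0.3 0 1" --pt "0 0 0 -0.18 -0.3 1 1" --pt "0 0 0 -0.18 -0.3 1 1" --pt "0 0 0 -0.18 -0.3 1 1"

```text
clock: 13.05
ee_pos: [0.5134, -0.0714, 0.1403]
tcp_rot: [[-0.53, 0.848, -0.003], [0.848, 0.53, 0.001], [0.003, -0.002, -1.0]]
force: [0.2, -0.6, 0.0]
finger_gap: 0.0855
finger_force: 0.0
```

Run:
```python
from h import *
s=bot.sense(); r=s["tcp_rot"][:2,:2].T; print(s["ee_pos"],r@(np.array([.5135,-.0735])-s["ee_pos"][:2])/.04)
for q in (96,95,94,93,92): print(q,r@(H(q)-H(97.6))/.04)
```

```text
[ 0.51344103 -0.07143707  0.14029141] [-0.04451911 -0.02607693]
96 [ 0.023468   -0.05450117]
95 [ 0.03735919 -0.08888909]
94 [ 0.05064812 -0.12351421]
93 [ 0.06333073 -0.15836598]
92 [ 0.07540317 -0.19343379]
```

drive_tool --pt "0 0 0 -0.05 -0.03 1 1" --pt "0 0 0 -0.05 -0.03 2.15 1" --pt "0 0 0 -0.05 -0.03 2.2 1" --pt "0 0 0 -0.05 -0.03 2.2 0.5" --pt "0 0 0 -0.05 -0.03 2.2 0.15"

```text
clock: 13.55
ee_pos: [0.5168, -0.0753, 0.0561]
tcp_rot: [[-0.53, 0.848, 0.005], [0.848, 0.53, -0.001], [-0.004, 0.003, -1.0]]
force: [0.1, -0.5, 0.5]
finger_gap: 0.0595
finger_force: 0.0
```

drive_tool --pt "0 0 0 0 0 0 0.15" --pt "0 0 0 0 0 0 0.15" --pt "0 0 0 0 0 0 0.15" --pt "0 0 0 0 0 0 0.15"

```text
clock: 13.95
ee_pos: [0.5155, -0.0751, 0.0549]
tcp_rot: [[-0.529, 0.849, 0.003], [0.849, 0.529, -0.0], [-0.002, 0.002, -1.0]]
force: [-1.5, 1.1, 7.3]
finger_gap: 0.0164
finger_force: 29.3
```

drive_tool --pt "0 0 0 0.03 -0.09 0.05 0.15" --pt "0 0 0 0.07 -0.18 0.05 0.15" --pt "0 0 0 0.07 -0.18 0.05 0.15" --pt "0 0 0 0.07 -0.18 0.05 0.15"

```text
clock: 14.35
ee_pos: [0.5117, -0.0758, 0.0549]
tcp_rot: [[-0.529, 0.849, 0.011], [0.849, 0.529, 0.001], [-0.005, 0.01, -1.0]]
force: [3.1, 6.6, 8.8]
finger_gap: 0.0164
finger_force: 30.0
```

drive_tool --pt "0 0 0 0 0 0 1" --pt "0 0 0 0 0 0 1" --pt "0 0 0 0 0 0 1" --pt "0 0 0 0 0 0 1" --pt "0 0 0 0 0 -1.2 1"

```text
clock: 14.85
ee_pos: [0.499, -0.0745, 0.0918]
tcp_rot: [[-0.529, 0.849, -0.017], [0.849, 0.529, 0.005], [0.013, -0.012, -1.0]]
force: [0.1, -0.2, -0.7]
finger_gap: 0.0849
finger_force: 0.0
```

drive_tool --pt "0 0 -0.2 0 0 -1 1" --pt "0 0 -0.4 -0.7 0.4 -1.8 1" --pt "0 0 -0.6 -1.5 0.8 -2.2 1" --pt "0 0 -0.9 -2.4 1.2 -2.2 1" --pt "0 0 -1.15 -3.4 1.7 -2.2 1"

```text
clock: 15.35
ee_pos: [0.6372, -0.1567, 0.188]
tcp_rot: [[-0.628, 0.778, 0.001], [0.778, 0.628, -0.0], [-0.001, 0.0, -1.0]]
force: [0.4, -0.2, -0.2]
finger_gap: 0.0853
finger_force: 0.0
```

drive_tool --pt "0 0 0 0 0 0 1" --pt "0 0 0 0 0 0 1"

```text
clock: 15.55
ee_pos: [0.6355, -0.1562, 0.1852]
tcp_rot: [[-0.626, 0.78, -0.003], [0.78, 0.626, 0.001], [0.003, -0.002, -1.0]]
force: [-0.3, 0.6, -0.1]
finger_gap: 0.0855
finger_force: 0.0
```

Run:
```python
from h import *
s=bot.sense(); r=s["tcp_rot"].T; print(s["clock"],s["ee_pos"],s["tcp_rot"][0],r@(np.array([.6368,-.1555,.1808])-s["ee_pos"])/.04)
```

```text
15.55 [ 0.6355343  -0.15615329  0.18516542] [-0.62634897  0.77953545 -0.00338341] [-0.00742633  0.03509794  0.10904844]
```

Same viewpoint; profile again after settling.

drive_tool --pt "0 0 0 0 0.03 0.1 1" --pt "0 0 0 0 0.03 0.1 1" --pt "0 0 0 0 0.03 0.1 1"

```text
clock: 15.85
ee_pos: [0.6362, -0.1543, 0.1832]
tcp_rot: [[-0.628, 0.778, -0.0], [0.778, 0.628, 0.0], [0.0, -0.0, -1.0]]
force: [0.6, -0.7, 0.4]
finger_gap: 0.0855
finger_force: 0.0
```

```bash
cat > edge.py <<'E'
import h,pickle
from h import *
def edges(im,m,C,yaw,dy):
    h.C=np.array(C);h.yaw=yaw
    r,xs,ys=rect(im,m,x=(.635,.670),y=(C[1]+dy-.012,C[1]+dy+.012),res=.00025); p=cv2.GaussianBlur(np.median(r,0).mean(1)[None],(0,0),2)[0]
    g=np.gradient(p); f=xs<.655; a=np.argmax(np.where(f,g,-9)); b=np.argmax(np.where(xs>.6595,g,-9))
    c=np.argmin(np.where((xs>.6535)&(xs<.6605),g,9))
    return np.round(1000*np.array([xs[a],xs[c],xs[b],xs[b]-xs[a]]),2)
if __name__=="__main__":
    m=camera_model("wrist"); im=grab_frame("wrist"); pickle.dump((m,im),open("c.pkl","wb")); print(bot.sense()["ee_pos"])
    print("new",edges(im,m,[.525,-.1565],.5,0))
    m0,i0=pickle.load(open("a.pkl","rb")); print("prev",edges(i0,m0,[.525,-.1565],.5,0))
    m1,i1=pickle.load(open("b.pkl","rb")); print("rest",edges(i1,m1,[.5236,.1686],-6.5,0))
    print("rest",edges(i1,m1,[.5236,.1686],-6.5,.004))
E
python3 edge.py
```

```text
[ 0.63648255 -0.15443565  0.18350161]
new [647.25 658.5  663.5   16.25]
prev [647.5 658.5 663.5  16. ]
rest [640.75 656.75 662.75  22.  ]
rest [640.75 657.   663.    22.25]
```

```bash
python3 -c "
from cell import bot
print(bot.close_job())"
```

```text
the job is handed in; nothing more can be done
None
```

I clamped the plate in the right-hand nest and handed the job in at about 16 s. From the wrist images, the stop bar is pressed in about 5 to 6 mm of its 10 mm. The first grip slipped off the handle, and I later turned the lever back about 3 degrees. The gripper is clear, and I did not touch the empty nest's lever.

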